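# Open the ratchet jaw of a circuit-board holder

## Task

Open the blue circuit-board holder for the next board: press the orange release button on top of its sliding jaw and, keeping it pressed, push the jaw back along the bar, all the way to the end post. Then let go and leave the jaw there. Only touch and push with the fingertips: do not pick anything up, and leave the two small circuit boards and the tin beside the holder where they lie.

Things in the scene. Friction and masses are not known exactly. Their poses are not given: they have to be found in the camera images.
- holder: Circuit-board holder fixed to the table: blue base 240 x 90 mm (top 14 mm high), steel bar along it (16 mm wide, top 48 mm high) from a fixed aluminium jaw (70 mm wide, 62 high) at the -x end to an end post (46 wide, 58 high) at the +x end. Origin: centre of the underside. Its x axis runs level along the bar towards the end post, the way the sliding jaw is pushed back; z is up.
- jaw (a joint): Place of the sliding jaw on the bar (m): 0 closed, 0.12 fully back, touching the end post; starts at 0.005 to 0.05. A hidden ratchet (5 mm teeth) stops it opening by more than about 5 mm unless the release is held down; towards closed it always moves. Released, it slides with about 2.5 N of friction.
- release (a joint): How far the orange button is pressed (m): at rest 0 to 0.003 (depends on where the ratchet teeth meet), 0.007 fully down. The ratchet is free from about 0.0035 on. Its spring needs about 2.5 N at first and 5 N fully down, and lifts it again when let go. The button rides on the jaw.
- button_top (a point): Centre of the top of the orange button, 36 mm along the bar x 38 mm across, 74 mm above the table when up; it travels with the jaw. All else on the holder is at most 62 mm high, except the black shoulder 3 mm behind the button (on the end-post side).
- shoulder_mid (a point): Point on the face of the jaw's black upright shoulder behind the button, 82 mm above the table, 21 mm from the button's centre along the holder's +x. The shoulder is 48 mm wide across the bar, 10 mm thick, its top 90 mm above the table. A fingertip holding the button down can push against this face.
- stop_face (a point): Point on the inner face of the end post, 50 mm above the table, on the bar's centre line. The back of the shoulder (10 mm behind its face) meets it when the jaw is fully back.
- green_board: Small green circuit board, 30 x 53 x 9 mm, lying loose beside the holder; origin at the centre of its underside. Leave it alone.
- red_board: Small red circuit board, 22 x 36 x 9 mm, lying loose on the other side of the holder; origin at the centre of its underside. Leave it alone.
- tin: Flat dark-blue tin, 63 x 95 x 20 mm, closed, lying loose beyond the fixed jaw; origin at the centre of its underside. Leave it alone.

How it is judged:
By the outcome, as a careful person would: the job done as asked, in the order asked, and still so for the second after the job is handed in, with the robot touching nothing.
It also fails if it takes over 35 s, if anything falls off the work surface, if the arm or the gripper's body presses on something with over 40 N, if the wrist force passes 120 N, or if a joint passes its speed limit or range.

## Robot

A 6-joint arm with a two-finger parallel gripper is mounted at the origin on a cart in front of the work surface, level with it; the furniture and walls round the work are solid. World frame = base frame: x ahead of the robot, y to its left, z up, the work surface at z = 0. Lengths are in m, angles in rad, forces in N, time in s.
With the tool pointing down it reaches from about 0.25 to 0.775 m from the base axis. Payload 4 kg.
Tool frame: the origin (TCP) lies on the centre line of the jaws, within the pads' length; the fingertips stand 14 mm ahead of it and the grasp point (between the pads) lies 5 mm behind it (robot.tcp_to_tips is the distance from the TCP to the fingertips, in m); z points along the fingers, y is the line along which they close (so a half turn about z gives the same grasp; the last joint's range is limited). The gripper opens to 94 mm and grips with 3 to 60 N. Pads are 16 mm wide; open, the fingers measure 119 mm over their backs; the gripper's body (75 mm by 177 mm) begins 78 mm behind the grasp point.
Start: joints at [-1.417, 0.087, 1.371, -0, 1.684, -0.103], TCP at [0.14, -0.532, 0.22] pointing down, gripper open.
Joint ranges: [-3.1, 3.1], [-0.76, 2.03], [0.27, 2.55], [-1.08, 4.22], [0.17, 2.65], [-2.57, 2.57]. Speed limits (rad/s): [2.79, 2.79, 3.14, 3.14, 3.14, 3.14].

## Interface

Orientations are given as [roll, pitch, yaw] about the fixed x, y, z axes, in that order (R = Rz(yaw) Ry(pitch) Rx(roll)).
In Python, from bench import robot gives the robot as it stands.
- The arm moves only by the tool carry_out, never from a script. Its argument "increments" is a list of rows, each a list of 3 entries, a list of its own where there are three numbers: the closure in counts, from 0 (fully open) to 255 (shut), then the shift along the tool's x, y, z in mm, then the turn about the tool's z in degrees. In form: [[fingers, [dx, dy, dz], twist], ...]. A call has 1 to 8 rows; each row shifts and turns the commanded pose from where the row before left it, along the tool's axes as they then stand; what a row does not reach is not made up. A row lasts 1/10 s, in which the tool goes at most 50 mm and 8.59 degrees, less where a joint would pass 70% of its speed; a pose out of reach is approached as far as the arm can. A call with a gripper value outside its range is refused whole. The fingers move at their own pace and stop on an object; the grip force is fixed at half the most. Time passes only in rows, so rows that do not move let the fingers close. It gives the time, the measured TCP pose, the force, the opening and the grip force at its end, in the units of the state.
- robot.get_obs(): the state, without advancing time (a new reading comes with each control period).
- robot.snapshot(name): name is "scene" or "top"; returns the picture (384x512x3 uint8, blue, green, red); there is no depth.
- robot.get_calibration(name): a dict with "vfov" (degrees; the focal length in pixels is half the picture's height over the tangent of half this angle, whatever the lens; pixels are square), "cx", "cy" (the principal point, pixels), "T" (4x4, takes a point from camera to world coordinates). Camera axes: x right, y down, z forward; pixel columns grow to the right and rows downward; lengths in m; the calibration is good to about 2 mm. A picture is of the moment at which its call begins. get_calibration takes no time and is no camera call.
- robot.close_job(): hands the job in; it is judged then, once.
The state is a dict: "time": time; "joint_positions": joint angles; "qvel": joint speeds; "joint_torque": joint torques, N m; "tool_pos": TCP position; "ee_rot": TCP orientation; "wrist_force": force on the tool from outside, world axes, zero at the start; "wrist_torque": the same for the moment, N m; "width": finger opening in m; "finger_force": force on a finger pad.
Only numpy, scipy, OpenCV 4.12 (cv2) and the standard library are available. Lean on these libraries where they do the work, as an engineer would, in place of code of your own. Each camera call takes 0.05 s, during which the arm holds its last target. There are 200 camera calls.

## Working session

There is one attempt and no reset: what is moved stays moved. The work goes in short steps, Python scripts to look and compute and a tool call to move; the robot and the scene stay as the last step left them, time stands still between calls to the robot, and variables do not carry over. Pictures are saved under pics/ and viewed, at most 10 in all, crops included, and the job is handed in when it is done.

Besides the shell and the picture viewer there is one more tool, called as name([rows], argument=value, ...), one row to a line, values as JSON. carry_out: Moves the arm, as the interface text tells. Its arguments: {"type":"object","properties":{"increments":{"type":"array","items":{"type":"array"}}},"required":["increments"]}

```bash
mkdir -p pics; python3 - <<'E'
from bench import robot
import cv2
for n in("scene","top"):
    cv2.imwrite(f"pics/{n}0.png",robot.snapshot(n)); c=robot.get_calibration(n); print(n,c)
o=robot.get_obs(); print(o); print(robot.tcp_to_tips)
E
```

```text
scene {'vfov': 47.92219053034894, 'cx': 245.5052158629735, 'cy': 191.08447022885446, 'T': array([[-0.68100809, -0.46333777,  0.56705034,  0.13718496],
       [-0.73226821,  0.4273482 , -0.5302422 ,  0.4817745 ],
       [ 0.0033533 , -0.77633216, -0.6303151 ,  0.63977708],
       [ 0.        ,  0.        ,  0.        ,  1.        ]])}
top {'vfov': 55.90828869680156, 'cx': 258.95753707368175, 'cy': 190.2886379042584, 'T': array([[ 0.03403343, -0.97275435,  0.22932664,  0.42923809],
       [-0.99940168, -0.03170926,  0.01381325,  0.01063914],
       [-0.00616512, -0.22965954, -0.9732515 ,  0.8924732 ],
       [ 0.        ,  0.        ,  0.        ,  1.        ]])}
{'time': 0.1, 'joint_positions': array([-1.41711359e+00,  8.78530174e-02,  1.37205832e+00,  1.92306217e-05,
        1.68358737e+00, -1.03097658e-01]), 'qvel': array([ 0.00073006, -0.00203754, -0.00178264, -0.00080355,  0.00196926,
       -0.00179405]), 'joint_torque': array([ 1.91196887e-03, -3.41251552e+01, -3.03302264e+01,  7.19237770e-02,
        3.03742499e-02, -1.01951528e-04]), 'tool_pos': array([ 0.13961617, -0.53151964,  0.21845926]), 'ee_rot': array([-3.13969869e+00, -2.15172078e-04,  2.56782334e-01]), 'wrist_force': array([0.01075064, 0.1592281 , 0.47068977]), 'wrist_torque': array([-0.03693681,  0.03392351, -0.00869418]), 'finger_force': 0.0, 'width': 0.09393546307129642}
0.014
```

View pics/scene0.png

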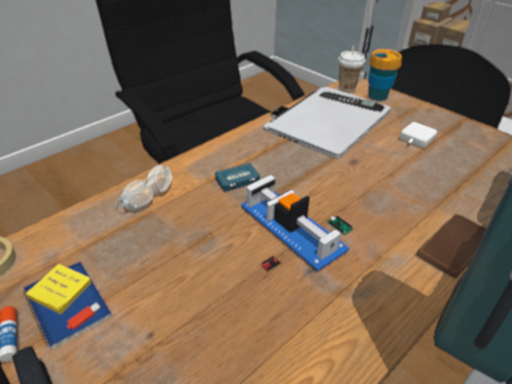

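View pics/top0.png

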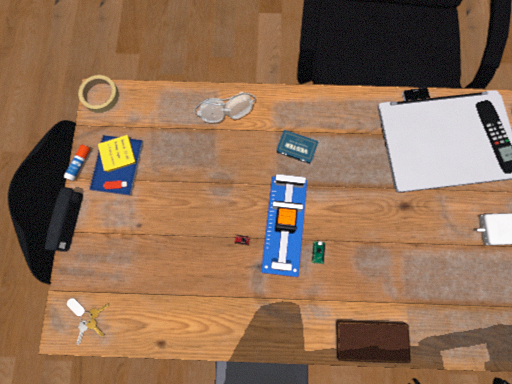

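The scene view shows the holder with the tin beyond its fixed jaw. In the top view the holder is at about (285,225), with the fixed jaw at the top (290,180), the orange button at (287,217), the shoulder just below it and the end post at (284,267) on the robot's side.

```bash
cat > h.py <<'E'
from bench import robot
import numpy as np, cv2
def ray(n,uv,z):
    c=robot.get_calibration(n); f=192/np.tan(np.radians(c["vfov"]/2)); T=c["T"]
    d=T[:3,:3]@np.array([(uv[0]-c["cx"])/f,(uv[1]-c["cy"])/f,1.]); o=T[:3,3]
    return o+d*(z-o[2])/d[2]
def proj(n,p):
    c=robot.get_calibration(n); f=192/np.tan(np.radians(c["vfov"]/2)); T=c["T"]
    q=T[:3,:3].T@(np.array(p)-T[:3,3]); return f*q[0]/q[2]+c["cx"],f*q[1]/q[2]+c["cy"]
def big(mask):
    n,l,s,c=cv2.connectedComponentsWithStats(mask.astype(np.uint8)); i=1+np.argmax(s[1:,4]); return l==i,c[i],s[i]
def hsv(im): return cv2.split(cv2.cvtColor(im,cv2.COLOR_BGR2HSV))
def button(im):
    h,s,v=hsv(im); return (h>8)&(h<19)&(s>200)&(v>150)
E
python3 - <<'E'
from h import *
im=cv2.imread("pics/top0.png"); roi=np.zeros(im.shape[:2],bool); roi[165:290,250:330]=1
h,s,v=hsv(im)
m,c,st=big(button(im)&roi); print("btn",c,st,ray("top",c,.074))
b=(h>100)&(h<118)&(s>150)&(v>100)&roi
ys,xs=np.nonzero(b); r=cv2.minAreaRect(np.c_[xs,ys].astype(np.float32)); bp=cv2.boxPoints(r)
P=np.array([ray("top",p,.014)[:2] for p in bp]); print(P.round(4),"centre",P.mean(0))
for i in range(4):
    d=P[(i+1)%4]-P[i]; print(np.linalg.norm(d),np.degrees(np.arctan2(d[1],d[0])))
i2=cv2.imread("pics/scene0.png"); roi2=np.zeros(im.shape[:2],bool); roi2[180:240,260:320]=1
m2,c2,s2=big(button(i2)&roi2); print("scene",c2,s2,ray("scene",c2,.074))
a=cv2.resize(im[165:290,240:340],None,fx=4,fy=4,interpolation=cv2.INTER_CUBIC)
b=cv2.resize(i2[165:290,230:330],None,fx=4,fy=4,interpolation=cv2.INTER_CUBIC)
cv2.imwrite("pics/crop.png",np.hstack([a,b])[:, :800])
E
```

```text
btn [286.50197628 215.83794466] [278 208  18  17 253] [ 0.56419037 -0.04269933  0.074     ]
[[ 0.4379  0.0112]
 [ 0.6723 -0.0077]
 [ 0.6647 -0.0996]
 [ 0.4315 -0.0753]] centre [ 0.55158209 -0.04286587]
0.23515158122518115 -4.625099720010516
0.092190663440502 -94.72357989464673
0.23447259186071903 174.05541004578728
0.08679318603222184 85.75957154947001
scene [288.88961039 200.35714286] [280 194  20  15 154] [ 0.56478833 -0.0384735   0.074     ]
```

View pics/crop.png

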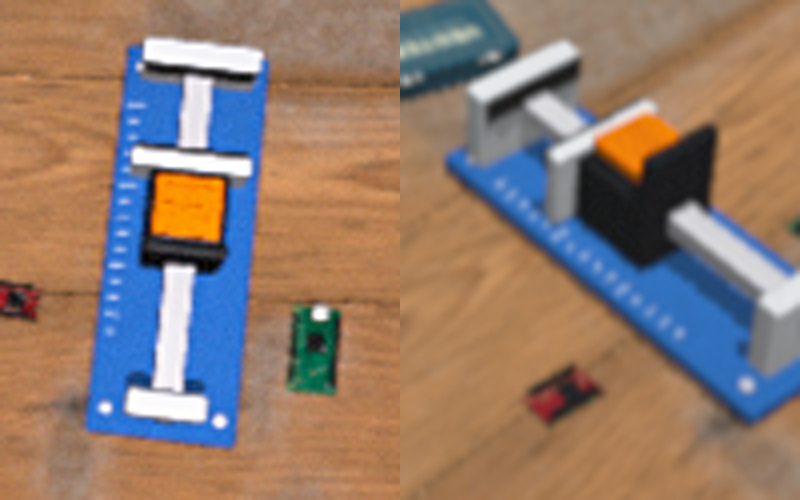

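The crop shows the fixed jaw top at (204,52), the end post top at (166,405) and the button at (188,207), which is about 5° off world x. I plan to close the fingers, line the tool's x axis up with the bar, and press about 8 mm behind the button's centre.

```bash
cat >> h.py <<'E'
def rel(target,yaw=None):
    o=robot.get_obs(); from scipy.spatial.transform import Rotation as R
    r=R.from_euler("xyz",o["ee_rot"]); print("pos",o["tool_pos"].round(4),"rpy",o["ee_rot"].round(4),"F",o["wrist_force"].round(1),"t",o["time"])
    print("tool-axis shift mm",(r.inv().apply(np.array(target)-o["tool_pos"])*1000).round(1))
    if yaw is not None: print("twist deg",np.degrees(o["ee_rot"][2]-yaw))
E
python3 - <<'E'
from h import *
e=ray("top",(240+166/4,165+405/4),.058); f=ray("top",(240+204/4,165+52/4),.062)
d=(e-f)[:2]; print(e,f,np.linalg.norm(d),np.degrees(np.arctan2(d[1],d[0])))
d/=np.linalg.norm(d); b=np.array([.5642,-.0427]); print("button off axis",np.cross(d,b-f[:2]),"along to post",d@(e[:2]-b))
t=b+.008*d; print(t)
yaw=np.arctan2(-d[1],-d[0]); rel([*t,.105+.014],yaw)
E
```

```text
[ 0.45146029 -0.03436827  0.058     ] [ 0.65738756 -0.05265353  0.062     ] 0.2067374898824587 174.92574395817203
button off axis -0.0016723873943517709 along to post 0.11303478583332352
[ 0.55623135 -0.04199243]
pos [ 0.1396 -0.5315  0.2185] rpy [-3.1397e+00 -2.0000e-04  2.5680e-01] F [0.  0.2 0.5] t 0.1
tool-axis shift mm [ 527.3 -367.5  100.3]
twist deg 19.786800031501528<stdin>:4: DeprecationWarning: Arrays of 2-dimensional vectors are deprecated. Use arrays of 3-dimensional vectors instead. (deprecated in NumPy 2.0)
```

carry_out([
  [255, [37.7, -26.2, 0], 0],
  [255, [37.7, -26.2, 0], 0],
  [255, [37.7, -26.2, 0], 0],
  [255, [37.7, -26.2, 0], 0],
  [255, [37.7, -26.2, 0], 0],
  [255, [37.7, -26.2, 0], 0],
  [255, [37.7, -26.2, 0], 0],
  [255, [37.7, -26.2, 0], 0],
])

```text
time: 0.9
tool_pos: [0.3788, -0.2509, 0.2191]
ee_rot: [-3.141, 0.0, 0.257]
wrist_force: [-0.1, -1.0, -0.0]
width: 0.0337
finger_force: 0.0
```

carry_out([
  [255, [37.7, -26.2, 0], 0],
  [255, [37.7, -26.2, 0], 0],
  [255, [37.7, -26.2, 0], 0],
  [255, [37.7, -26.2, 0], 0],
  [255, [0, 0, 20], 7],
  [255, [0, 0, 20], 7],
  [255, [0, 0, 0], 5.8],
  [255, [0, 0, 0], 0],
])

```text
time: 1.7
tool_pos: [0.4967, -0.1125, 0.178]
ee_rot: [-3.141, 0.003, -0.088]
wrist_force: [-0.5, 0.2, 0.4]
width: 0.0003
finger_force: 0.0
```

```bash
python3 - <<'E'
from h import *
rel([.5562,-.042,.119],np.radians(-5.07))
E
```

```text
pos [ 0.4967 -0.1125  0.178 ] rpy [-3.141e+00  2.900e-03 -8.810e-02] F [-0.5  0.2  0.4] t 1.7
tool-axis shift mm [ 53.2 -75.4  58.9]
twist deg 0.02479589431275421
```

carry_out([
  [255, [18, -25, 15], 0],
  [255, [18, -25, 15], 0],
  [255, [17, -25, 15], 0],
  [255, [0, 0, 14], 0],
  [255, [0, 0, 0], 0],
  [255, [0, 0, 0], 0],
])

```text
time: 2.3
tool_pos: [0.5564, -0.0438, 0.1206]
ee_rot: [3.141, 0.0, -0.089]
wrist_force: [0.4, 1.0, 0.1]
width: 0.0006
finger_force: 0.0
```

```bash
python3 - <<'E'
from h import *
rel([.5562,-.042,.119],np.radians(-5.07))
for k,(n,y,x) in enumerate((("top",165,240),("scene",150,230))):
    im=robot.snapshot(n); c=cv2.resize(im[y:y+125,x:x+100],None,fx=4,fy=4,interpolation=cv2.INTER_CUBIC)
    out=c if k==0 else np.hstack([out,c])
cv2.imwrite("pics/c1.png",out)
E
```

```text
pos [ 0.5564 -0.0438  0.1206] rpy [ 3.141e+00  5.000e-04 -8.860e-02] F [0.4 1.  0.1] t 2.3
tool-axis shift mm [-0.3 -1.7  1.6]
twist deg -0.008033416794093692
```

View pics/c1.png

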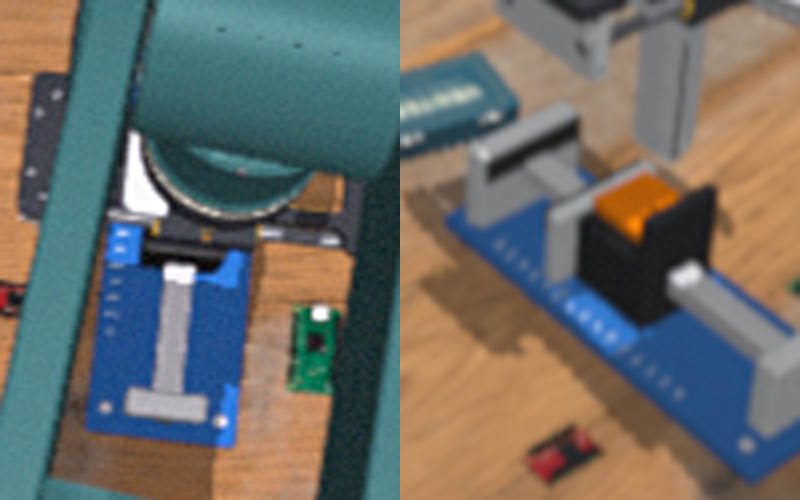

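The crop shows the closed fingertips, lowest point at about (665,150), above the button at (640,208) and on the button side of the black shoulder. Next I lower in small steps.

carry_out([
  [255, [0, -1.7, 10], 0],
  [255, [0, 0, 10], 0],
  [255, [0, 0, 4], 0],
  [255, [0, 0, 0], 0],
  [255, [0, 0, 0], 0],
])

```text
time: 2.9
tool_pos: [0.5569, -0.0413, 0.0962]
ee_rot: [3.142, 0.0, -0.089]
wrist_force: [0.3, 1.0, 0.6]
width: 0.0003
finger_force: 0.0
```

```bash
python3 - <<'E'
from h import *
rel([.5562,-.042,.090],np.radians(-5.07))
p=robot.get_obs()["tool_pos"]-[0,0,.014]; print(proj("scene",p), [((a-230)*8,(b-150)*8) for a,b in [proj("scene",p),proj("scene",[.5642,-.0427,.074])]])
im=robot.snapshot("scene")[165:235,250:340]; cv2.imwrite("pics/c2.png",cv2.resize(im,None,fx=8,fy=8,interpolation=cv2.INTER_CUBIC))
E
```

```text
pos [ 0.5569 -0.0413  0.0962] rpy [ 3.1415e+00  4.0000e-04 -8.8800e-02] F [0.3 1.  0.6] t 2.9
tool-axis shift mm [-0.6  0.7  6.2]
twist deg -0.017254036818516328
(np.float64(293.0373648647779), np.float64(198.48037812868907)) [(np.float64(504.2989189182231), np.float64(387.84302502951255)), (np.float64(484.1401518269895), np.float64(396.65093830399655))]
```

View pics/c2.png

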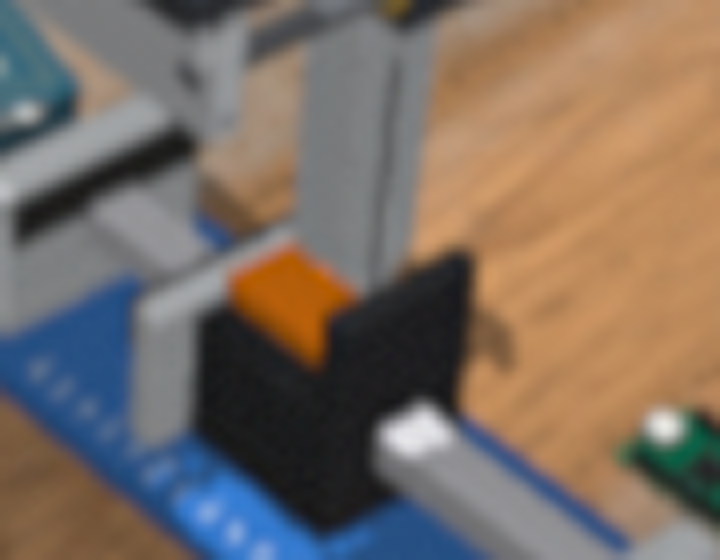

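```bash
python3 - <<'E'
from h import *
d=np.array([np.cos(np.radians(174.93)),np.sin(np.radians(174.93))]); n=np.array([-d[1],d[0]])
b=np.array([.5642,-.0427])
for nm,u,v,z in (("btn left",230,282,.074),("btn back",295,245,.074),("btn near",320,367,.074),("tip left",300,243,.0822),("tip near",367,297,.0822),("tip right",412,268,.0822),("shoulder L",332,318,.09),("shoulder R",470,252,.09)):
    p=ray("scene",(250+(u+.5)/8-.5,165+(v+.5)/8-.5),z)[:2]; print(nm,p.round(4),"along/across mm",((p-b)@d*1000).round(1),((p-b)@n*1000).round(1))
p=robot.get_obs()["tool_pos"][:2]; print("tcp",(p-b)@d*1000,(p-b)@n*1000)
E
```

```text
btn left [ 0.5805 -0.024 ] along/across mm -14.6 -20.1
btn back [ 0.5794 -0.0469] along/across mm -15.5 2.8
btn near [ 0.543  -0.0168] along/across mm 23.4 -23.9
tip left [ 0.5726 -0.0407] along/across mm -8.2 -2.7
tip near [ 0.547  -0.0375] along/across mm 17.6 -3.7
tip right [ 0.5468 -0.0542] along/across mm 16.3 13.0
shoulder L [ 0.5417 -0.0181] along/across mm 24.5 -22.5
shoulder R [ 0.5354 -0.062 ] along/across mm 27.0 21.7
tcp 7.187808995535519 -0.7260590572219288
```

The picture shows the tip's near corner at (367,297), over the button and about 7 mm short of the shoulder face, whose near top corner is at (332,318). Sideways it sits a few mm towards -y, so I correct by 2 mm and press.

carry_out([
  [255, [0, -2, 4], 0],
  [255, [0, 0, 3], 0],
  [255, [0, 0, 2], 0],
  [255, [0, 0, 0], 0],
])

```text
time: 3.35
tool_pos: [0.5572, -0.0391, 0.0876]
ee_rot: [-3.141, -0.0, -0.089]
wrist_force: [-0.4, 0.3, 1.4]
width: 0.0008
finger_force: 0.8
```

carry_out([
  [255, [0, 0, 2], 0],
  [255, [0, 0, 2], 0],
  [255, [0, 0, 0], 0],
])

```text
time: 3.65
tool_pos: [0.5573, -0.0392, 0.0836]
ee_rot: [-3.141, -0.0, -0.089]
wrist_force: [-1.1, 0.1, 4.4]
width: 0.0006
finger_force: 1.9
```

carry_out([
  [255, [0, 0, 1.5], 0],
  [255, [0, 0, 1], 0],
  [255, [0, 0, 0], 0],
])

```text
time: 3.95
tool_pos: [0.5573, -0.0392, 0.0812]
ee_rot: [-3.141, -0.0, -0.089]
wrist_force: [-1.1, 1.5, 4.9]
width: 0.0004
finger_force: 2.3
```

carry_out([
  [255, [-3, 0, 0.5], 0],
  [255, [-3, 0, 0], 0],
  [255, [-3, 0, 0], 0],
  [255, [-3, 0, 0], 0],
  [255, [-3, 0, 0], 0],
  [255, [-3, 0, 0], 0],
  [255, [0, 0, 0], 0],
])

```text
time: 4.65
tool_pos: [0.5394, -0.0377, 0.0812]
ee_rot: [3.141, -0.002, -0.089]
wrist_force: [1.6, 1.8, 6.1]
width: 0.0006
finger_force: 3.0
```

carry_out([
  [255, [-5, 0, 0], 0],
  [255, [-5, 0, 0], 0],
  [255, [-5, 0, 0], 0],
  [255, [-5, 0, 0], 0],
  [255, [-5, 0, 0], 0],
  [255, [-5, 0, 0], 0],
  [255, [-5, 0, 0], 0],
  [255, [0, 0, 0], 0],
])

```text
time: 5.45
tool_pos: [0.5042, -0.0348, 0.0811]
ee_rot: [3.141, -0.001, -0.089]
wrist_force: [1.6, 1.0, 5.4]
width: 0.0004
finger_force: 3.2
```

```bash
python3 - <<'E'
from h import *
im=robot.snapshot("scene")[165:265,240:370]; cv2.imwrite("pics/c3.png",cv2.resize(im,None,fx=6,fy=6,interpolation=cv2.INTER_CUBIC))
E
```

```text
(no output)
```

View pics/c3.png

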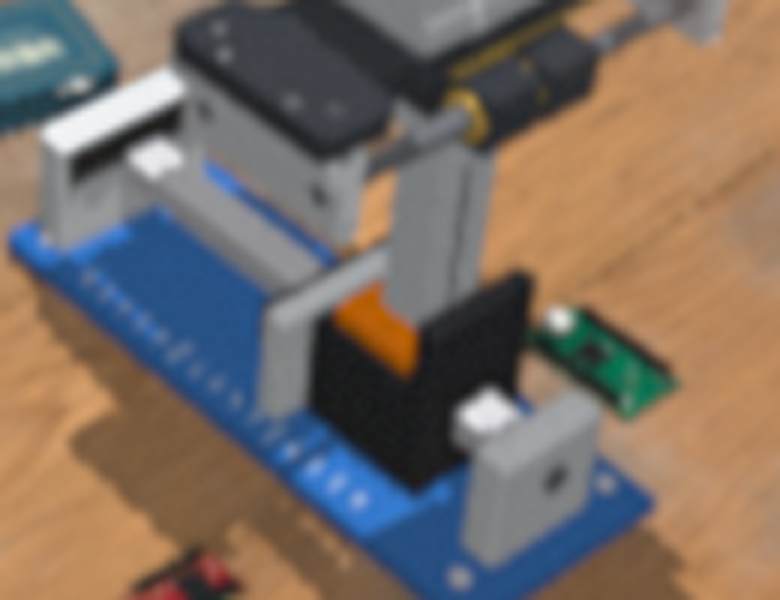

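The jaw has moved well back. The shoulder's lower edge at (420,490) is about 25 mm from the end post at (470,520), and the button is held down. I keep pushing.

carry_out([
  [255, [-4, 0, 0], 0],
  [255, [-4, 0, 0], 0],
  [255, [-4, 0, 0], 0],
  [255, [-4, 0, 0], 0],
  [255, [-2, 0, 0], 0],
  [255, [0, 0, 0], 0],
])

```text
time: 6.1
tool_pos: [0.4867, -0.0333, 0.0812]
ee_rot: [3.141, -0.002, -0.089]
wrist_force: [2.3, 0.8, 5.8]
width: 0.0002
finger_force: 3.1
```

carry_out([
  [255, [-2, 0, 0], 0],
  [255, [-2, 0, 0], 0],
  [255, [-2, 0, 0], 0],
  [255, [-2, 0, 0], 0],
  [255, [0, 0, 0], 0],
])

```text
time: 6.6
tool_pos: [0.4807, -0.0329, 0.0813]
ee_rot: [3.141, -0.007, -0.089]
wrist_force: [7.6, 0.4, 2.1]
width: 0.0005
finger_force: 4.7
```

carry_out([
  [255, [-2, 0, 0], 0],
  [255, [-1, 0, 0], 0],
  [255, [0, 0, 0], 0],
])

```text
time: 6.9
tool_pos: [0.4806, -0.033, 0.0814]
ee_rot: [3.141, -0.013, -0.089]
wrist_force: [14.6, 0.3, -3.7]
width: 0.0006
finger_force: 9.3
```

```bash
python3 - <<'E'
from h import *
im=robot.snapshot("scene")[165:265,240:370]; cv2.imwrite("pics/c4.png",cv2.resize(im,None,fx=6,fy=6,interpolation=cv2.INTER_CUBIC))
E
```

```text
(no output)
```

View pics/c4.png

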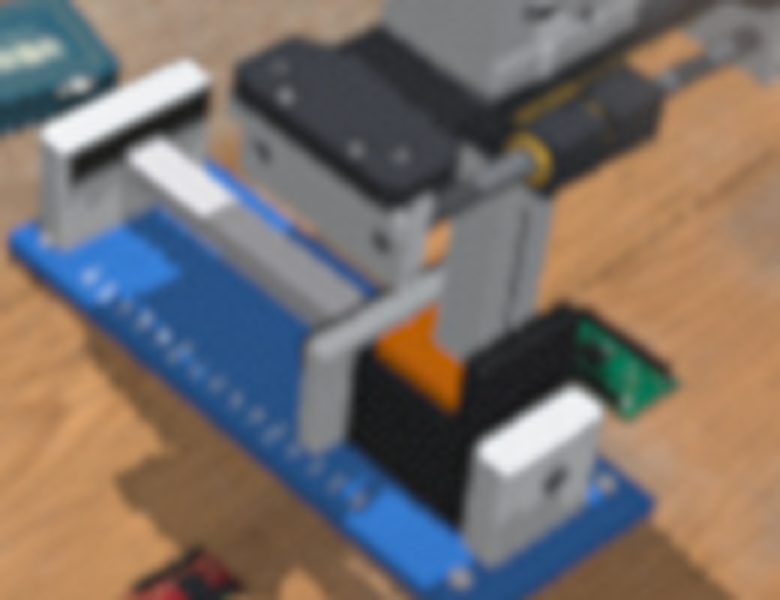

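The jaw's back is flush against the end post at (465,490), and the force has risen with no further motion. I relax the push and then lift straight up.

carry_out([
  [255, [2, 0, 0], 0],
  [255, [2, 0, 0], 0],
  [255, [0, 0, 0], 0],
])

```text
time: 7.25
tool_pos: [0.4808, -0.033, 0.0812]
ee_rot: [3.141, -0.003, -0.089]
wrist_force: [4.1, 0.1, 5.5]
width: 0.0002
finger_force: 3.3
```

carry_out([
  [255, [0, 0, -3], 0],
  [255, [0, 0, -4], 0],
  [255, [0, 0, -5], 0],
  [255, [0.5, 0, -15], 0],
  [255, [0, 0, -30], 0],
  [255, [0, 0, -40], 0],
  [255, [0, 0, -40], 0],
  [255, [0, 0, 0], 0],
])

```text
time: 8.05
tool_pos: [0.481, -0.0331, 0.2222]
ee_rot: [3.14, -0.006, -0.089]
wrist_force: [1.0, -0.8, -0.0]
width: 0.0003
finger_force: 0.0
```

carry_out([
  [255, [0, 45, 0], 0],
  [255, [0, 45, 0], 0],
  [255, [0, 45, 0], 0],
  [255, [0, 45, 0], 0],
  [255, [0, 45, 0], 0],
  [255, [0, 0, 0], 0],
  [255, [0, 0, 0], 0],
])

```text
time: 8.75
tool_pos: [0.4582, -0.2565, 0.2148]
ee_rot: [-3.138, 0.006, -0.091]
wrist_force: [-0.2, 0.1, -0.2]
width: 0.0004
finger_force: 0.0
```

```bash
python3 - <<'E'
from h import *
i=robot.snapshot("scene")[165:265,240:340]; t=robot.snapshot("top")[165:290,240:340]
r=lambda a:cv2.resize(a,(400,500 if a is t else 400),interpolation=cv2.INTER_CUBIC)
cv2.imwrite("pics/c5.png",np.hstack([r(t)[100:],r(i)]))
E
```

```text
(no output)
```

View pics/c5.png

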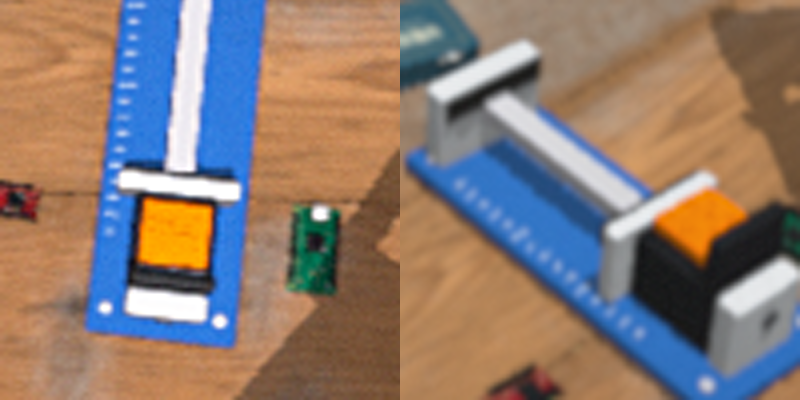

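The jaw sits against the end post (shoulder at (172,278), post at (167,303)), the button is up again, the boards have not moved and the arm is clear.

```bash
python3 -c "
from bench import robot
print(robot.close_job())"
```

```text
the job is handed in; nothing more can be done
None
```

The jaw was pushed back against the end post with the release held down, then let go; it stayed there, the boards are where they lay, the arm is clear, and the job is handed in.

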